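# Open the ultrasonic cleaner

## Robot

A 6-joint arm with a two-finger parallel gripper is mounted at the origin on the work surface. World frame = base frame: x ahead of the robot, y to its left, z up, the work surface at z = 0. Lengths are in m, angles in rad, forces in N, time in s.
With the tool pointing down it reaches from about 0.375 to 0.9 m from the base axis. Payload 3.1 kg.
Tool frame: the origin (TCP) lies on the centre line of the jaws, within the pads' length; the fingertips stand 14 mm ahead of it and the grasp point (between the pads) lies 5 mm behind it; y points along the fingers, z is the direction in which the jaws open and shut, and the axes are right-handed (so a half turn about y gives the same grasp; the last joint's range is limited). The gripper opens to 87 mm and grips with 3 to 60 N. Pads are 19 mm wide; open, the fingers measure 117 mm over their backs; the gripper's body (75 mm by 190 mm) begins 51 mm behind the grasp point.
Start: joints at [0.943, 0.527, 1.433, -0, 1.181, -0.178], TCP at [0.272, 0.563, 0.237] pointing down, gripper open.
Joint ranges: [-3.08, 3.08], [-0.75, 2.2], [0.22, 2.44], [-1.43, 4.57], [0, 2.65], [-2.85, 2.85]. Speed limits (rad/s): [2.79, 2.79, 3.14, 3.14, 3.14, 3.14].

## Interface

Orientations are given as a unit quaternion [x, y, z, w].
In Python, from rig import robot, vision gives the robot as it stands.
- The arm moves only by the shell command python3 -m crank 'ROWS' [FORCE]. ROWS is JSON, a list of rows, each a list of 7 numbers: the shift along the tool's x, y, z as a fraction of full scale, then the turn, a rotation vector about the tool's x, y, z as a fraction of full scale, then the gripper command: -1 is shut, 1 is fully open, values between are in proportion. In form: [[x, y, z, wx, wy, wz, grip], ...]. A call has 1 to 10 rows; each row is the pose to reach, as a shift and turn from the pose commanded when the call began, along the tool's axes at that moment, turning the shorter way round; what a row does not reach only later rows make up. Full scale, the value 1, is 50 cm for a shift and pi rad for a turn. A row lasts 1/8 s, in which the tool goes at most 62.5 mm and 10.7 degrees, less where a joint would pass 70% of its speed; a pose out of reach is approached as far as the arm can. A call with a number of a shift or a turn outside -1 to 1 is refused whole. A call with a gripper value outside its range is refused whole. The fingers move at their own pace and stop on an object; FORCE is the grip in N (left out, the last holds). Time passes only in rows, so rows that repeat a pose let the fingers close. It gives the time, the measured TCP pose, the force and the opening at its end, in the units of the state.
- robot.get_obs(): the state, without advancing time (a new reading comes with each control period).
- vision.camera(name): name is "scene" or "top" or "wrist"; returns the picture (480x640x3 uint8, blue, green, red); there is no depth.
- vision.camera_info(name): a dict with "vfov" (degrees; the focal length in pixels is half the picture's height over the tangent of half this angle, whatever the lens; pixels are square), "cx", "cy" (the principal point, pixels), "world_from_camera" (4x4, takes a point from camera to world coordinates); the wrist camera has in their place "tool_from_camera" (4x4, takes a point from camera to tool coordinates, whose origin is the TCP and whose axes are the tool frame's). Camera axes: x right, y up, looking along -z (the intrinsics and any distortion apply to the point x, -y, -z); pixel columns grow to the right and rows downward; lengths in m; the calibration is good to about 2 mm. A picture is of the moment at which its call begins: read the wrist's pose just before it. camera_info takes no time and is no camera call.
- robot.hand_in(): hands the job in, once; it reports no verdict.
The state is a dict: "time": time; "q": joint angles; "joint_velocities": joint speeds; "joint_torque": joint torques, N m; "position": TCP position; "tool_rot": TCP orientation; "ft_force": force on the tool from outside, world axes, zero at the start; "moment": the same for the moment, N m; "grip_width": finger opening in m.
Only numpy, scipy, OpenCV 4.12 (cv2) and the standard library are available. Lean on these libraries where they do the work, as an engineer would, in place of code of your own. Each camera call takes 0.05 s, during which the arm holds its last target.

## Task

Take the loose lid off the ultrasonic cleaner by its knob, lifting it straight up, and set it down flat, knob up, in the middle of the wooden board. Put it down rather than dropping it, and leave the small round canister with its own lid alone.

Things in the scene. Friction and masses are not known exactly. Their poses are not given: they have to be found in the camera images.
- lid_knob (a point): Grip point of the lid's knob, z up. Lid: steel plate 150 (x) x 170 (y) x 4 mm, 0.25-0.5 kg, at its middle an upright round black knob, 28 mm diameter, 42 mm tall. Point on the knob's axis, 24 mm above the plate's top, 18 mm below the knob's top, 36 mm above what the lid lies flat on. A lip under the plate, 8 mm deep, sits loosely (4 mm play) in the tank mouth; no latch.
- cleaner: Ultrasonic cleaner, fixed: white rectangular box 170 (x) x 190 (y) mm, 120 mm high, controls on its -x side, open steel tank 130 x 150 mm in its top, covered by the lid at the start. Origin at the centre of its underside on the bench, z up. With the lid on, the lid's knob point is 148 mm above this origin.
- board_top (a point): Middle of the top face of the light wooden board, a plain square slab 260 x 260 mm and 18 mm thick lying fixed on the bench; x and y run along its edges, z up. It is empty at the start.
- canister_knob (a point): Bystander, not to be moved: the same kind of knob on the round 96 mm lid of a small round steel canister (90 mm in diameter, 110 mm tall), standing loose on the bench to one side. The point is on the knob's axis, 24 mm above its lid's top, 138 mm above the bench.
Mind the look-alikes: they are no part of the job. What is shaped like the part that bears lid_knob but blue or green is not meant.

How it is judged:
By the outcome, as a careful person would: the job done as asked, in the order asked, and still so for the second after the job is handed in, with the robot touching nothing.
It also fails if it takes over 45 s, if anything falls off the work surface, if the arm or the gripper's body presses on something with over 40 N, if the wrist force passes 120 N, or if a joint passes its speed limit or range.

## Working session

There is one attempt and no reset: what is moved stays moved. The work goes in short steps, Python scripts to look and compute and a shell command to move; the robot and the scene stay as the last step left them, time stands still between calls to the robot, and variables do not carry over. Pictures are saved under pics/ and viewed, and the job is handed in when it is done.

```bash
mkdir -p pics; ls
python3 - <<'E'
from rig import robot, vision
import cv2
o=robot.get_obs(); print(o)
for n in("scene","top","wrist"):
    print(n,vision.camera_info(n)); cv2.imwrite(f"pics/{n}0.png",vision.camera(n))
E
```

```text
pics
{'time': 0.0, 'q': array([ 9.42521120e-01,  5.28473594e-01,  1.43393240e+00,  8.59458215e-06,
        1.18136627e+00, -1.78487985e-01]), 'joint_velocities': array([-0.00116253,  0.0003541 ,  0.0010654 , -0.00104218,  0.00107338,
        0.00067751]), 'joint_torque': array([ 6.31365274e-04, -4.40040350e+01, -1.76591724e+01,  6.36188406e-02,
        5.81084308e-02, -1.50805608e-04]), 'position': array([0.27127345, 0.56226957, 0.23555746]), 'tool_rot': array([ 0.69000729, -0.15799279,  0.15738265, -0.68859198]), 'ft_force': array([ 0.69533588, -0.64773193, -1.03282522]), 'moment': array([ 0.00134181, -0.00441796, -0.00014304]), 'grip_width': 0.08679908910178914}
scene {'vfov': 52.48045384665164, 'cx': 316.6844205370173, 'cy': 242.24601874442627, 'world_from_camera': array([[-0.87354861, -0.37148321,  0.31450443,  0.88373931],
       [ 0.48672456, -0.66208378,  0.56986338,  0.84595692],
       [-0.0034664 ,  0.6508804 ,  0.75917237,  1.17726689],
       [ 0.        ,  0.        ,  0.        ,  1.        ]])}
top {'vfov': 50.47446774615676, 'cx': 310.94685678246435, 'cy': 229.8137947276199, 'world_from_camera': array([[-0.0925349 ,  0.97552173, -0.19948598,  0.08094563],
       [-0.99570425, -0.09001112,  0.02170373,  0.05629246],
       [ 0.00321651,  0.20063739,  0.97966029,  1.71043494],
       [ 0.        ,  0.        ,  0.        ,  1.        ]])}
wrist {'vfov': 69.39277883705242, 'cx': 311.8667796153288, 'cy': 241.42320619524645, 'tool_from_camera': array([[-1.41739909e-04, -9.61923219e-01, -2.73319777e-01,
        -7.43449254e-02],
       [-3.34158179e-04,  2.73319810e-01, -9.61923162e-01,
        -1.48490998e-01],
       [ 9.99999934e-01, -4.50108629e-05, -3.60174836e-04,
        -6.64914008e-05],
       [ 0.00000000e+00,  0.00000000e+00,  0.00000000e+00,
         1.00000000e+00]])}
```

View pics/scene0.png

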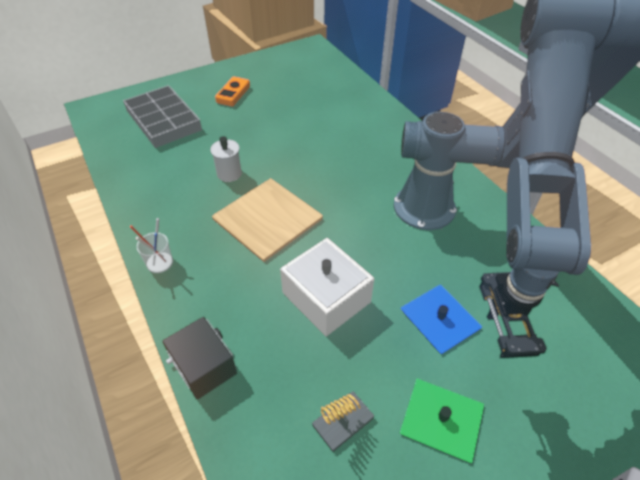

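View pics/top0.png

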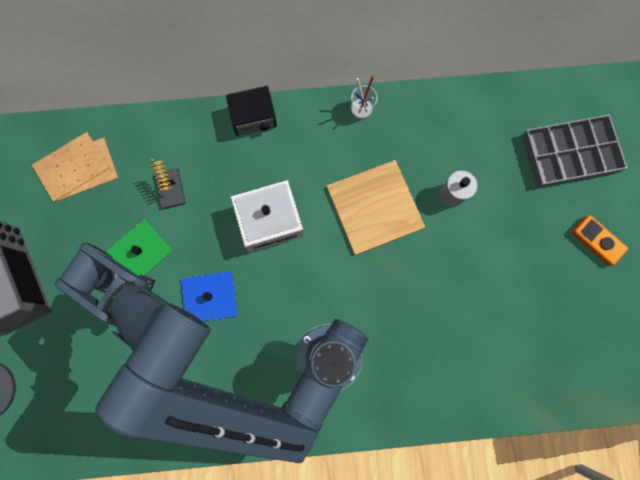

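View pics/wrist0.png

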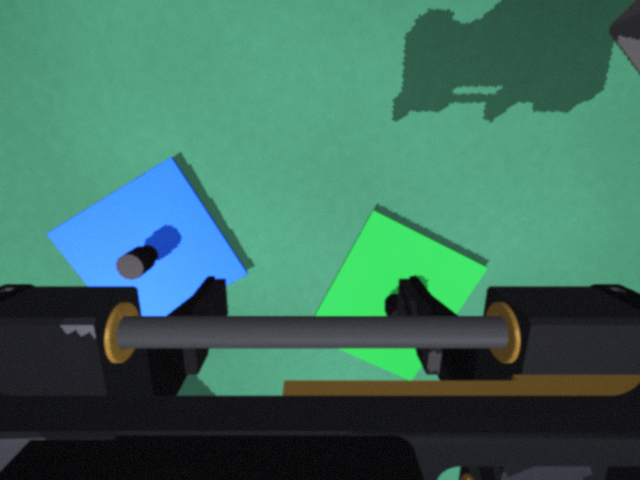

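```bash
cat > h.py <<'E'
import numpy as np, cv2
from rig import robot, vision
from scipy.spatial.transform import Rotation as R
def rays(name,px,T=None):
    i=vision.camera_info(name); T=i["world_from_camera"] if T is None else T
    f=240/np.tan(np.radians(i["vfov"])/2); px=np.atleast_2d(px).astype(float)
    d=np.c_[(px[:,0]-i["cx"])/f,-(px[:,1]-i["cy"])/f,-np.ones(len(px))]
    return T[:3,3], d@T[:3,:3].T
def plane(name,px,z,T=None):
    o,d=rays(name,px,T); return o+d*((z-o[2])/d[:,2])[:,None]
def toolT(ob):
    T=np.eye(4);T[:3,:3]=R.from_quat(ob["tool_rot"]).as_matrix();T[:3,3]=ob["position"];return T
E
python3 - <<'E'
from h import *
s=cv2.imread("pics/scene0.png");t=cv2.imread("pics/top0.png")
a=cv2.resize(s[225:340,265:390],None,fx=4,fy=4,interpolation=cv2.INTER_CUBIC)
b=cv2.resize(t[170:260,220:315],None,fx=3.1,fy=5.11,interpolation=cv2.INTER_CUBIC)
b=cv2.resize(t[170:260,220:315],None,fx=3.1,fy=3.1,interpolation=cv2.INTER_CUBIC)
c=np.zeros((460,500+b.shape[1],3),np.uint8);c[:a.shape[0],:500]=a;c[:b.shape[0],500:]=b
cv2.imwrite("pics/crop1.png",c)
from rig import vision
for n,im,rb,rc in(("scene",s,(205,170,330,265),(270,230,380,335)),("top",t,(320,155,430,260),(228,178,305,253))):
    hsv=cv2.cvtColor(im,cv2.COLOR_BGR2HSV)
    # board
    m=cv2.inRange(hsv,(8,60,120),(25,200,255)); k=np.zeros_like(m);k[rb[1]:rb[3],rb[0]:rb[2]]=255;m&=k
    cn=max(cv2.findContours(m,0,1)[0],key=cv2.contourArea)
    q=cv2.approxPolyDP(cv2.convexHull(cn),6,True)[:,0]; 
    P=plane(n,q,.018); print(n,"board",q.tolist(),P[:,:2].round(4).tolist(),[round(float(np.linalg.norm(P[i]-P[i-1])),3) for i in range(len(P))],P.mean(0))
    # knob
    m=cv2.inRange(hsv,(0,0,0),(180,255,75)); k[:]=0; k[rc[1]:rc[3],rc[0]:rc[2]]=255;m&=k
    for x in cv2.findContours(m,0,1)[0]:
        if cv2.contourArea(x)>15: print(n,"dark",cv2.boundingRect(x),cv2.contourArea(x),cv2.minEnclosingCircle(x))
E
```

```text
scene board [[271, 179], [321, 218], [263, 260], [213, 215]] [[0.401, -0.3601], [0.3402, -0.1087], [0.5806, -0.042], [0.6441, -0.2949]] [0.252, 0.259, 0.249, 0.261] [ 0.49146947 -0.20144768  0.018     ]
top board [[395, 160], [424, 227], [355, 254], [327, 185]] [[0.6464, -0.2966], [0.4, -0.3648], [0.3293, -0.121], [0.5779, -0.0511]] [0.255, 0.256, 0.254, 0.258] [ 0.48841009 -0.20835107  0.018     ]
top dark (253, 234, 44, 16) 102.5 ((274.5, 241.0), 22.610937118530273)
top dark (228, 208, 20, 45) 434.5 ((237.5, 230.5), 23.505416870117188)
top dark (262, 206, 8, 9) 46.5 ((265.0, 210.0), 4.472236156463623)
```

View pics/crop1.png

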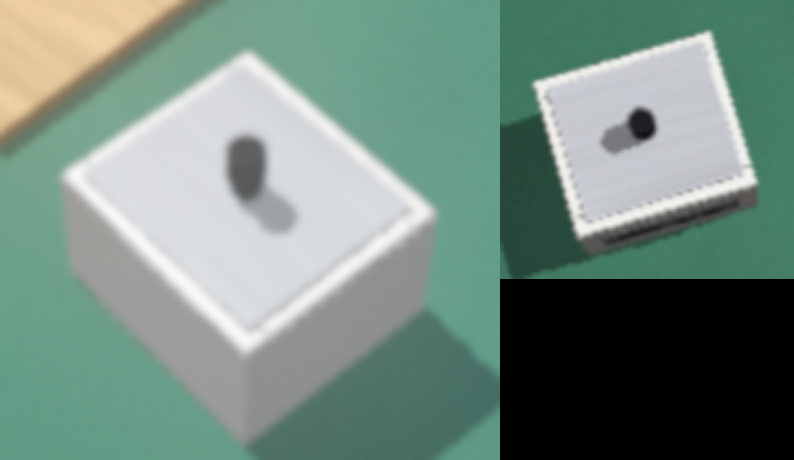

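Run:
```python
from h import *
for n,q in(("scene",[(326.7,238),(373.7,278),(326.5,313),(281,269.5)]),("top",[(231.3,196.5),(288,180.6),(302.3,229),(246,246.5)])):
    P=plane(n,q,.12); print(n,P[:,:2].round(4).tolist(),[(round(float(np.linalg.norm(P[i]-P[i-1])),3),round(float(np.degrees(np.arctan2(*(P[i]-P[i-1])[[1,0]]))),1)) for i in range(4)],P.mean(0))
for n,p in(("scene",(326.5,266.5)),("top",(266,210.3))):
    print(n,plane(n,[p],.150))
    print("canister",plane(n,[(224,143) if n=="scene" else (465,182)],.14))
i=0
o1,d1=rays("scene",(326.5,266.5));o2,d2=rays("top",(266,210.3))
A=np.c_[d1[0],-d2[0]];x=np.linalg.lstsq(A,o2-o1,rcond=None)[0];print(o1+x[0]*d1[0],o2+x[1]*d2[0])
T=toolT(robot.get_obs());print(T)
```

```text
scene [[0.4127, 0.0524], [0.3737, 0.238], [0.5393, 0.2716], [0.5784, 0.0903]] [(0.17, -167.1), (0.19, 101.9), (0.169, 11.5), (0.185, -77.8)] [0.4760353  0.16307037 0.12      ]
top [[0.5378, 0.2671], [0.5743, 0.0803], [0.41, 0.0483], [0.37, 0.2308]] [(0.172, 12.2), (0.19, -78.9), (0.167, -169.0), (0.187, 102.4)] [0.47303152 0.15659821 0.12      ]
scene [[0.47679867 0.16203099 0.15      ]]
canister [[ 0.51258619 -0.47578832  0.14      ]]
top [[0.47422841 0.15699228 0.15      ]]
canister [[ 0.5114054  -0.48594766  0.14      ]]
[0.47455993 0.15826844 0.14434858] [0.47560163 0.15734389 0.14455146]
[[ 9.00539202e-01 -9.71483609e-04  4.34773737e-01  2.71390225e-01]
 [-4.34774743e-01 -1.40663547e-03  9.00538142e-01  5.62398108e-01]
 [-2.63289882e-04 -9.99998539e-01 -1.68910692e-03  2.35774088e-01]
 [ 0.00000000e+00  0.00000000e+00  0.00000000e+00  1.00000000e+00]]
```

The lid to move is the steel one with the black knob on the white box, at scene (327,266) and top (266,210). The others are ruled out:
- The blue lid at scene (443,312) and the green one at (445,413) are look-alikes.
- The round canister at scene (224,143) is the bystander.

The crop confirms this: the box top measures 0.169 x 0.188 m. I'll move above it and refine the position with the wrist camera.

```bash
python3 -m crank '[[0.68,-0.13,-0.546,0,0,0,1],[0.68,-0.13,-0.546,0,0,0,1],[0.68,-0.13,-0.546,0,0,0,1],[0.68,-0.13,-0.546,0,0,0,1],[0.68,-0.13,-0.546,0,0,0,1],[0.68,-0.13,-0.546,0,0,0,1],[0.68,-0.13,-0.546,0,0,0,1],[0.68,-0.13,-0.546,0,0,0,1],[0.68,-0.13,-0.546,0,0,0,1],[0.68,-0.13,-0.546,0,0,0,1]]'
python3 - <<'E'
from h import *
o=robot.get_obs();np.save("T1.npy",toolT(o));print(o["time"],o["q"].round(3));cv2.imwrite("pics/w1.png",vision.camera("wrist"))
E
```

```text
time: 1.4
position: [0.4581, 0.1703, 0.3011]
tool_rot: [0.689, -0.158, 0.157, -0.689]
ft_force: [0.0, -0.4, 0.0]
grip_width: 0.087
1.4 [ 0.127  0.264  1.681  0.     1.198 -0.996]
```

View pics/w1.png

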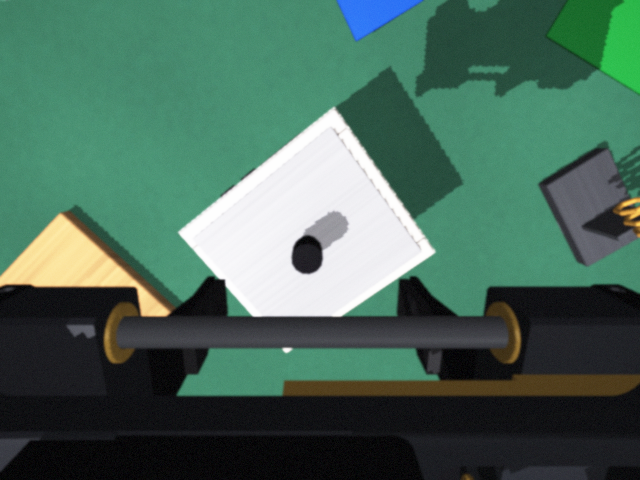

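Run:
```python
from h import *
im=cv2.imread("pics/w1.png");T=np.load("T1.npy");C=T@vision.camera_info("wrist")["tool_from_camera"]
g=cv2.cvtColor(im,cv2.COLOR_BGR2GRAY)
m=cv2.inRange(g,0,60);k=np.zeros_like(m);k[225:280,280:330]=255;m&=k
c=max(cv2.findContours(m,0,1)[0],key=cv2.contourArea);print(cv2.boundingRect(c),cv2.contourArea(c))
cv2.imwrite("pics/w1c.png",cv2.resize(im[200:300,230:390],None,fx=5,fy=5,interpolation=cv2.INTER_CUBIC))
for (p,z) in(((306.5,250),.166),((307,258),.166),((307,260),.124),((307,255),.15)): print(p,z,plane("wrist",[p],z,C))
q=[(335,108),(434,251),(180,233)]
P=plane("wrist",q,.12,C);print(P,np.linalg.norm(P[0]-P[1]),np.linalg.norm(P[0]-P[2]),"centre",(P[1]+P[2])/2, C[:3,3])
o,d=rays("wrist",(307,255),C); print(d)
```

```text
(293, 236, 29, 37) 801.5
(306.5, 250) 0.166 [[0.46839842 0.1602589  0.166     ]]
(307, 258) 0.166 [[0.47507733 0.15749526 0.166     ]]
(307, 260) 0.124 [[0.48936486 0.1499308  0.124     ]]
(307, 255) 0.15 [[0.47722133 0.15621365 0.15      ]]
[[0.37274917 0.23417295 0.12      ]
 [0.53682733 0.26744286 0.12      ]
 [0.41143525 0.04911585 0.12      ]] 0.16741722460083297 0.18905751178108604 centre [0.47413129 0.15827936 0.12      ] [0.39126412 0.20243341 0.44969168]
[[ 0.27295798 -0.1467713  -0.95167388]]
```

View pics/w1c.png

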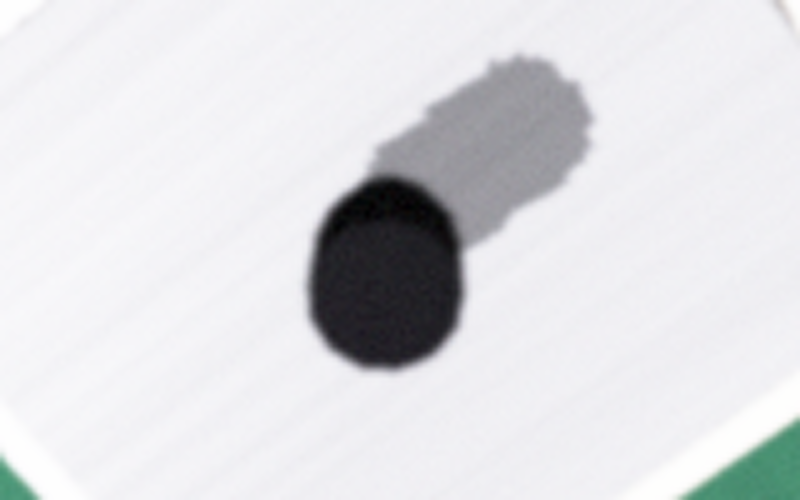

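The knob's top centre is at w1 (307,258), which puts it at (0.475, 0.1575). That matches the top view and the box centre to within 2 mm, so I'll align and descend.

```bash
python3 -m crank '[[0.042,0,-0.008,0,0,0,1],[0.042,0.06,-0.008,0,0,0,1],[0.042,0.14,-0.008,0,0,0,1],[0.042,0.2,-0.008,0,0,0,1],[0.042,0.24,-0.008,0,0,0,1],[0.042,0.28,-0.008,0,0,0,1],[0.042,0.31,-0.008,0,0,0,1],[0.042,0.31,-0.008,0,0,0,1],[0.042,0.31,-0.008,0,0,0,1]]'
python3 - <<'E'
from h import *
o=robot.get_obs();print(o["time"],o["position"],o["ft_force"]);cv2.imwrite("pics/w2.png",vision.camera("wrist"))
E
```

```text
time: 2.58
position: [0.4773, 0.1565, 0.1468]
tool_rot: [-0.689, 0.157, -0.158, 0.689]
ft_force: [0.1, -0.3, 0.2]
grip_width: 0.0868
2.575 [0.47730384 0.15646436 0.1468304 ] [ 0.10628134 -0.30775715  0.23863879]
```

View pics/w2.png

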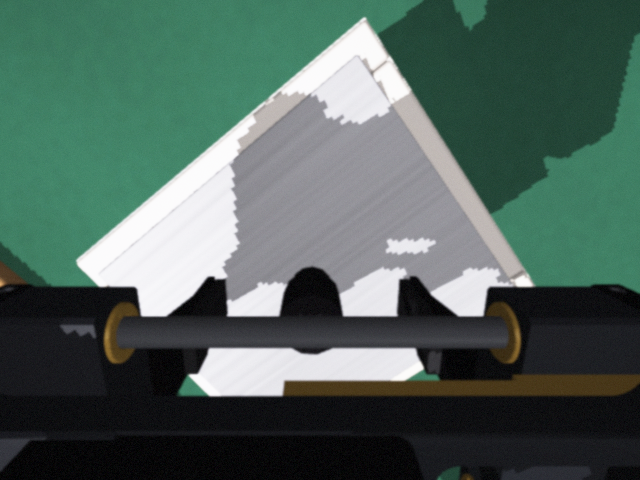

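The knob sits centred between the jaws, at columns 281–343 with the jaw centre at 312. I'll close on it.

```bash
python3 -m crank '[[0,0,0,0,0,0,-1],[0,0,0,0,0,0,-1],[0,0,0,0,0,0,-1],[0,0,0,0,0,0,-1],[0,0,0,0,0,0,-1],[0,0,0,0,0,0,-1]]' 35
```

```text
time: 3.38
position: [0.4764, 0.1564, 0.1465]
tool_rot: [0.689, -0.158, 0.158, -0.689]
ft_force: [0.2, 0.6, 0.1]
grip_width: 0.0349
```

```bash
python3 -m crank '[[0,0,0,0,0,0,-1],[0,0,0,0,0,0,-1],[0,0,0,0,0,0,-1],[0,0,0,0,0,0,-1]]' 35
```

```text
time: 3.88
position: [0.4764, 0.1564, 0.1465]
tool_rot: [-0.689, 0.158, -0.158, 0.689]
ft_force: [0.5, -0.3, 0.3]
grip_width: 0.027
```

```bash
python3 -m crank '[[0,-0.01,0,0,0,0,-1],[0,-0.03,0,0,0,0,-1],[0,-0.06,0,0,0,0,-1],[0,-0.1,0,0,0,0,-1],[0,-0.14,0,0,0,0,-1],[0,-0.18,0,0,0,0,-1],[0,-0.21,0,0,0,0,-1],[0,-0.23,0,0,0,0,-1],[0,-0.24,0,0,0,0,-1],[0,-0.24,0,0,0,0,-1]]' 35
python3 - <<'E'
from h import *
o=robot.get_obs();np.save("T3.npy",toolT(o));print(o["time"],o["position"],o["ft_force"],o["moment"],o["grip_width"])
a=vision.camera("wrist");b=vision.camera("scene");cv2.imwrite("pics/w3.png",a);cv2.imwrite("pics/s3.png",b)
cv2.imwrite("pics/ws3.png",np.hstack([cv2.resize(a,(400,300)),cv2.resize(b,(400,300))]))
E
```

```text
time: 5.12
position: [0.4763, 0.1564, 0.2666]
tool_rot: [-0.689, 0.158, -0.158, 0.689]
ft_force: [0.5, 0.3, -3.0]
grip_width: 0.0272
5.125 [0.47626308 0.15641612 0.26662504] [ 0.50664816  0.27698913 -2.95096795] [-0.03125145  0.01497925  0.01664041] 0.027167594593208114
```

View pics/ws3.png

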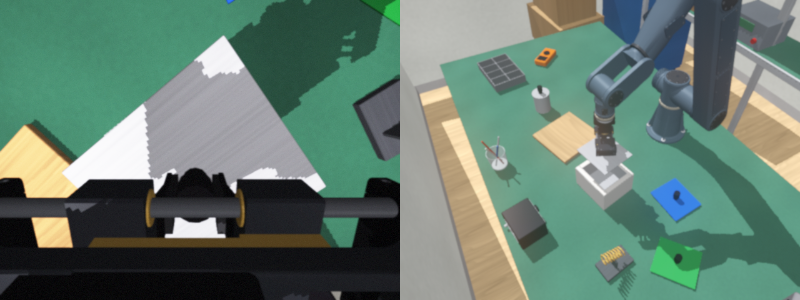

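The lid came up level with a grip width of 27 mm and about 3 N of load, and the tank is open. The board middle is about (0.490, -0.207), so I'm carrying it across in two gentle halves.

```bash
python3 -m crank '[[0.007,0,-0.013,0,0,0,-1],[0.024,0,-0.045,0,0,0,-1],[0.044,0,-0.083,0,0,0,-1],[0.065,0,-0.122,0,0,0,-1],[0.085,0,-0.161,0,0,0,-1],[0.106,0,-0.2,0,0,0,-1],[0.126,0,-0.238,0,0,0,-1],[0.147,0,-0.277,0,0,0,-1],[0.164,0,-0.309,0,0,0,-1],[0.17,0,-0.321,0,0,0,-1]]' 35
python3 -m crank '[[0.007,0,-0.013,0,0,0,-1],[0.024,0,-0.045,0,-0.002,0,-1],[0.044,0,-0.083,0,-0.004,0,-1],[0.065,0,-0.122,0,-0.006,0,-1],[0.085,0,-0.161,0,-0.009,0,-1],[0.106,0,-0.2,0,-0.012,0,-1],[0.126,0,-0.238,0,-0.014,0,-1],[0.147,0,-0.277,0,-0.016,0,-1],[0.164,0,-0.309,0,-0.016,0,-1],[0.17,0,-0.321,0,-0.016,0,-1]]' 35
python3 - <<'E'
from h import *
o=robot.get_obs();np.save("T4.npy",toolT(o));print(o["time"],o["position"],o["ft_force"],o["moment"],o["grip_width"])
a=vision.camera("wrist");b=vision.camera("scene");cv2.imwrite("pics/w4.png",a);cv2.imwrite("pics/s4.png",b)
cv2.imwrite("pics/ws4.png",np.hstack([cv2.resize(a,(400,300)),cv2.resize(b[120:360,140:460],(400,300))]))
print(np.load("T4.npy").round(3))
E
```

```text
time: 6.48
position: [0.4831, -0.0266, 0.2665]
tool_rot: [0.689, -0.158, 0.158, -0.689]
ft_force: [0.1, 0.4, -2.7]
grip_width: 0.0273
time: 7.72
position: [0.49, -0.2073, 0.2665]
tool_rot: [-0.693, 0.141, -0.141, 0.693]
ft_force: [0.1, 0.1, -4.0]
grip_width: 0.0272
7.725 [ 0.49003706 -0.20730763  0.26646199] [ 0.09725564  0.12037518 -3.99532133] [0.02990023 0.01953791 0.02517071] 0.02718829804091594
[[ 0.921  0.     0.39   0.49 ]
 [-0.39   0.     0.921 -0.207]
 [ 0.    -1.     0.     0.266]
 [ 0.     0.     0.     1.   ]]
```

View pics/ws4.png

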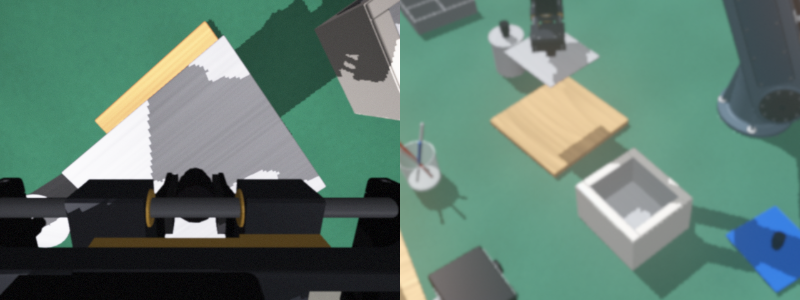

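```bash
python3 -m crank '[[0,0.02,0,0,0,0,-1],[0,0.06,0,0,0,0,-1],[0,0.11,0,0,0,0,-1],[0,0.17,0,0,0,0,-1],[0,0.23,0,0,0,0,-1],[0,0.29,0,0,0,0,-1],[0,0.34,0,0,0,0,-1],[0,0.375,0,0,0,0,-1],[0,0.395,0,0,0,0,-1],[0,0.4,0,0,0,0,-1]]' 35
python3 - <<'E'
from h import *
o=robot.get_obs();np.save("T5.npy",toolT(o));print(o["time"],o["position"],o["ft_force"],o["moment"],o["grip_width"])
a=vision.camera("top");b=vision.camera("scene");cv2.imwrite("pics/t5.png",a);cv2.imwrite("pics/s5.png",b)
cv2.imwrite("pics/ts5.png",np.hstack([cv2.resize(a[140:275,290:470],(400,300)),cv2.resize(b[150:285,180:360],(400,300))]))
E
```

```text
time: 9.07
position: [0.4897, -0.206, 0.066]
tool_rot: [-0.693, 0.14, -0.14, 0.693]
ft_force: [-0.7, -0.3, -3.6]
grip_width: 0.027
9.075 [ 0.48972105 -0.20600802  0.06599227] [-0.72470828 -0.3463382  -3.64808366] [ 0.02940332  0.02632114 -0.02220837] 0.02701127144989675
```

View pics/ts5.png

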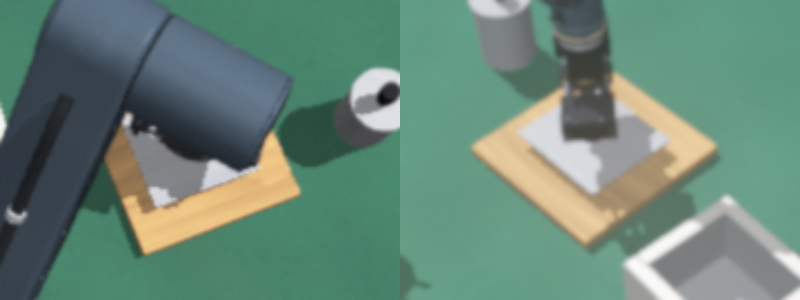

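Scene view: the lid is centred over the board and aligned with it. I'll lower the last 13 mm slowly.

```bash
python3 -m crank '[[0,0.005,0,0,0,0,-1],[0,0.01,0,0,0,0,-1],[0,0.014,0,0,0,0,-1],[0,0.017,0,0,0,0,-1],[0,0.02,0,0,0,0,-1],[0,0.022,0,0,0,0,-1],[0,0.024,0,0,0,0,-1],[0,0.024,0,0,0,0,-1]]' 35
```

```text
time: 10.18
position: [0.4898, -0.2065, 0.0545]
tool_rot: [-0.693, 0.14, -0.14, 0.693]
ft_force: [0.6, -0.2, -3.0]
grip_width: 0.027
```

```bash
python3 -m crank '[[0,0.001,0,0,0,0,-1],[0,0.002,0,0,0,0,-1],[0,0.003,0,0,0,0,-1],[0,0.003,0,0,0,0,-1]]' 35; python3 -m crank '[[0,0.001,0,0,0,0,-1],[0,0.001,0,0,0,0,-1]]' 35
```

```text
time: 10.68
position: [0.4898, -0.2065, 0.053]
tool_rot: [-0.693, 0.14, -0.14, 0.693]
ft_force: [-0.3, 0.3, -3.5]
grip_width: 0.0269
time: 10.92
position: [0.4899, -0.2066, 0.0526]
tool_rot: [0.693, -0.14, 0.14, -0.693]
ft_force: [-0.6, 0.3, -2.7]
grip_width: 0.0273
```

```bash
python3 -m crank '[[0,0.001,0,0,0,0,-1],[0,0.001,0,0,0,0,-1]]' 35; python3 -m crank '[[0,0.001,0,0,0,0,-1],[0,0.001,0,0,0,0,-1]]' 35;python3 -m crank '[[0,0.001,0,0,0,0,-1],[0,0.001,0,0,0,0,-1]]' 35
```

```text
time: 11.18
position: [0.4899, -0.2066, 0.0525]
tool_rot: [0.693, -0.14, 0.14, -0.693]
ft_force: [-0.7, 0.8, 3.7]
grip_width: 0.027
time: 11.42
position: [0.4899, -0.2066, 0.0525]
tool_rot: [0.693, -0.14, 0.14, -0.693]
ft_force: [-1.8, 1.5, 7.3]
grip_width: 0.0272
time: 11.68
position: [0.4899, -0.2066, 0.0525]
tool_rot: [0.693, -0.14, 0.141, -0.693]
ft_force: [-2.4, 0.9, 11.2]
grip_width: 0.0273
```

It made contact at z 0.0525, exactly as predicted. I'll ease the push off and open.

```bash
python3 -m crank '[[0,-0.002,0,0,0,0,-1],[0,-0.002,0,0,0,0,-0.3],[0,-0.002,0,0,0,0,0],[0,-0.002,0,0,0,0,0.6],[0,-0.002,0,0,0,0,1],[0,-0.002,0,0,0,0,1],[0,-0.002,0,0,0,0,1],[0,-0.002,0,0,0,0,1],[0,-0.002,0,0,0,0,1],[0,-0.002,0,0,0,0,1]]'
```

```text
time: 12.92
position: [0.4899, -0.2066, 0.0521]
tool_rot: [-0.693, 0.14, -0.14, 0.693]
ft_force: [-0.6, 0.3, -0.2]
grip_width: 0.0864
```

Open and free. Retreating straight up, then back and away for a clear view.

```bash
python3 -m crank '[[0,-0.02,0,0,0,0,1],[0,-0.06,0,0,0,0,1],[0,-0.12,0,0,0,0,1],[0,-0.2,0,0,0,0,1],[0,-0.28,0,0,0,0,1],[0,-0.36,0,0,0,0,1],[0,-0.42,0,0,0,0,1],[0,-0.46,0,0,0,0,1],[0,-0.46,0,0,0,0,1]]'
python3 -m crank '[[-0.05,0,0.1,0,0,0,1],[-0.1,0,0.2,0,0,0,1],[-0.15,0,0.3,0,0,0,1],[-0.2,0,0.4,0,0,0,1],[-0.25,0,0.5,0,0,0,1],[-0.28,0,0.6,0,0,0,1],[-0.3,0,0.66,0,0,0,1],[-0.3,0,0.66,0,0,0,1]]'
python3 - <<'E'
from h import *
o=robot.get_obs();print(o["time"],o["position"],o["ft_force"],o["grip_width"])
a=vision.camera("top");b=vision.camera("scene");cv2.imwrite("pics/t6.png",a);cv2.imwrite("pics/s6.png",b)
cv2.imwrite("pics/ts6.png",np.hstack([cv2.resize(a[125:290,290:510],(400,300)),cv2.resize(b[120:285,180:400],(400,300))]))
E
```

```text
time: 14.05
position: [0.4906, -0.207, 0.2842]
tool_rot: [0.694, -0.139, 0.142, -0.692]
ft_force: [0.2, -0.2, -0.4]
grip_width: 0.0866
time: 15.05
position: [0.4791, 0.1575, 0.281]
tool_rot: [0.694, -0.14, 0.138, -0.693]
ft_force: [-0.1, -0.2, 0.4]
grip_width: 0.0869
15.05 [0.47907583 0.1575427  0.28095446] [-0.06077972 -0.15280668  0.39784168] 0.0869465714336262
```

View pics/ts6.png

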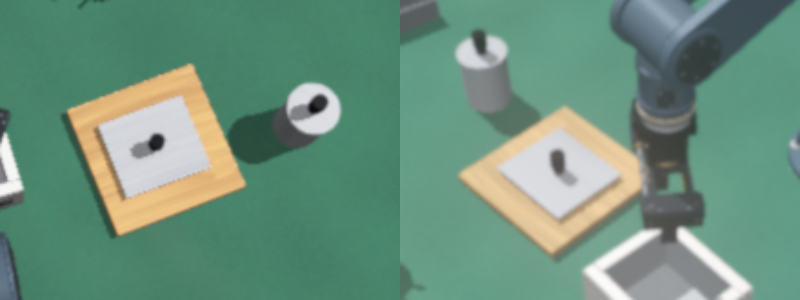

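Run:
```python
from h import *
s=400/220
L=np.array([(99,125),(180,97),(212,168),(126,198)])/s+[290,125];B=np.array([(67,110),(192,65),(245,184),(118,236)])/s+[290,125]
l=plane("top",L,.03)[:,:2];b=plane("top",B,.018)[:,:2]
print(l.mean(0),b.mean(0),l.mean(0)-b.mean(0),[np.linalg.norm(l[i]-l[i-1]).round(3) for i in range(4)])
a,c=cv2.imread("pics/top0.png"),cv2.imread("pics/t6.png")
print("canister diff",cv2.absdiff(a,c)[165:210,440:485].mean())
robot.hand_in()
```

```text
[ 0.48667972 -0.20526706] [ 0.48720764 -0.20918546] [-0.00052792  0.0039184 ] [np.float64(0.148), np.float64(0.164), np.float64(0.149), np.float64(0.171)]
canister diff 7.029300411522634
the job is handed in; nothing more can be done
```

Run:
```python
from h import *
a,c=cv2.imread("pics/top0.png"),cv2.imread("pics/t6.png")
g=lambda i:np.float32(cv2.cvtColor(i,6)[165:210,440:485])
print(cv2.phaseCorrelate(g(a),g(c)),cv2.absdiff(a,c)[60:160,500:620].mean())
```

```text
((0.5059432527940579, 0.6111555473865948), 0.960556022738233) 5.990694444444444
```

Run:
```python
from h import *
a,c=cv2.imread("pics/top0.png"),cv2.imread("pics/t6.png")
for n,(y0,y1,x0,x1) in dict(can=(165,210,440,485),tray=(110,190,520,630),meter=(210,270,570,630),pens=(70,120,340,385)).items():
    g=lambda i:np.float32(cv2.cvtColor(i,6)[y0:y1,x0:x1]); print(n,cv2.phaseCorrelate(g(a),g(c)))
```

```text
can ((0.5059432527940579, 0.6111555473865948), 0.960556022738233)
tray ((-0.00387892957138547, 0.0014000678233756503), 0.9716210367282232)
meter ((0.01347660670126416, 0.0018652304317718915), 1.0090303654140895)
pens ((0.5153841360747009, 0.010444392558579096), 0.9867462317148844)
```

The job is handed in. I gripped the steel lid by its knob, lifted it straight up off the cleaner and carried it over the board. I lowered it until it touched at the height I expected (TCP z 0.0525), opened the gripper and backed away upwards. It took about 15 s of the 45 s allowed.

**Last checks:**
- **Lid position:** it lies flat, knob up, about 4 mm from the board's middle in the top view, with corners read by eye. The tool was at (0.490, -0.207) when it let go.
- **Camera disagreement:** the scene and top cameras differed by up to 7 mm on the board's middle. I used about (0.490, -0.207), relying mainly on the top view because it matched the wrist camera on the knob.
- **Push on the board:** this reached about 11 N before I eased off, and the lid was free before I retreated.
- **Canister:** it looks unmoved. A plain image difference there gave 7 against 6 on the untouched background. A shift check I ran after handing in read 0.5 to 0.6 px. About 0.5 px of that is probably an artifact of the odd crop size, since the untouched pens show the same.

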